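# Swing the forked lay bar about its post to lock a print block against the fence

## Task

Slide the forked wooden bar along the board until the bottom of its slot presses firmly on the steel post, then, keeping it pressed on the post and flat on the board, swing it about the post into line with the fence so that it pushes the lino block flat against the packing strip on the fence. Finish with a firm but gentle squeeze of the bar on the block (about 10 N; never over 20 N on block or post, which would dent the wood), then let go and leave the bar in line, fork fully on the post. Move the block only with the bar, never with the gripper, and leave everything else alone.

Things in the scene. Friction and masses are not known exactly. Their poses are not given: they have to be found in the camera images.
- board: Green-painted plywood lock-up board, fixed to the table, 360 (x) x 400 (y) x 15 mm; origin at the centre of its underside, z up, top face 15 mm above the origin. Its y axis is the line of the fence. It carries the post at x +51, y -120 mm and the fence, all rigid; turned by up to 0.3 rad on the table.
- post: Upright steel post fixed in the board, 12 mm diameter, 45 mm tall; origin on its axis at the board's top face.
- fence: Fixed aluminium fence on the board, 25 x 190 mm, 22 mm tall, running along the board's y from y -120 to +70 mm; inner face (towards the post) at board x +139 mm. Origin at the middle of that face's lower edge. A brown packing strip, 100 mm long, 20 tall, is clamped on that face and stands out 8 to 14 mm from it: how far differs each time and is not measured, so find it by feel.
- bar: Loose pale wooden lay bar, 240 mm long in all (x from -122 to +120 mm), 34 wide (y), 30 tall, about 0.25 kg, with a red band near its plain +x end. Origin at the centre of its underside, x along its length. It rests flat on the board, askew, with the fork a few centimetres short of the post.
- bar_center (a point): Middle of the bar, half-way up (15 mm above its underside). Good place to grip across it: 84 mm from the middle towards the red end (180 mm from the fork point), where the fingers stay clear of the block when the bar is in line. Pressed from there, the force on the block is about twice the sideways force at the gripper by leverage (beyond what friction takes); sliding bar and block alone takes 2 to 7 N.
- bar_fork (a point): Where the post's axis lies when the slot's bottom bears on the post: on the bar's centre line, 96 mm from the middle towards the fork, half-way up. The bar's -x end is a fork: a slot 14 mm wide and 22 mm deep, open at the end, with splayed lips about 10 mm longer that guide the post in.
- block: Loose printing block, wood faced with grey lino, 60 x 60 x 22 mm, about 0.2 kg, lying between bar and fence, slightly turned, up to 20 mm short of the packing strip; origin at the centre of its underside, x and y roughly along the board's. Home: its +x face flat on the packing strip; then its middle lies at board x +95 to +101 mm, about 95 mm from the post along the fence. The bar, in line, bears on its -x face.
- block_center (a point): Middle of the block, half-way up.
- tin: Bystander: small ink tin on the board's corner, 48 mm diameter, 45 tall.
- tape: Bystander: roll of tape lying on the board, 80 mm diameter, 24 tall.
- cup: Bystander: white cup on the table, 70 mm diameter, 80 tall.
- vase: Bystander: white vase, 70 mm diameter, 200 tall.
- burin: Bystander: graver with a handle, 150 mm long, lying on the table.
- brayer: Bystander: ink roller, about 160 mm long, 34 tall, lying on the table.
- phone: Bystander: black phone, 75 x 150 x 9 mm, lying on the table.

How it is judged:
On the way, in this order (a step that is already met when the one before it is completed fails the run):
1. the slot's bottom is pressed on the post while the bar is still askew (horizontal distance between bar_fork and post below 0.004 m and angle between the x axis of bar and the y axis of board, either way round above 0.35 rad and contact force between bar and post above 3 N), for 0.2 s.
2. part of the way round, the bar is still pressed on the post (horizontal distance between bar_fork and post below 0.004 m and angle between the x axis of bar and the y axis of board, either way round between 0.12 and 0.32 rad and contact force between bar and post above 2 N), for 0.2 s.
3. the bar is in line and squeezes the block firmly on the packing strip of the fence (angle between the x axis of bar and the y axis of board, either way round below 0.06 rad and horizontal distance between bar_fork and post below 0.004 m and contact force between bar and block above 5 N and contact force between block and fence above 4 N), for 0.3 s.
At the end, for the whole second after the job is handed in: Bar in line with the fence within 0.06 rad, flat on the board, fork point within 4 mm of the post's axis; block home (middle beyond board x +92.5 mm), square within 0.06 rad; bar up against it (block's middle at most 51 mm from the bar's centre line; 47 when touching); both at rest (angle between the x axis of bar and the y axis of board, either way round below 0.06 rad and horizontal distance between bar_fork and post below 0.004 m and x of block_center in the frame of board above 0.0925 m and angle between the x axis of block and the x axis of board, either way round below 0.06 rad and y of block_center in the frame of bar above -0.051 m and height (world z) of bar_center below 0.034 m and linear speed of each of bar, block below 0.01 m/s).
It fails at once if the bar presses on the post or the block with more than 20 N (contact force between bar and post above 20 N or contact force between bar and block above 20 N).
It fails at once if the bar is swung nearly into line with its fork off the post (angle between the x axis of bar and the y axis of board, either way round below 0.3 rad and horizontal distance between bar_fork and post above 0.01 m).
It fails at once if the bar is lifted off the board (height (world z) of bar_center above 0.045 m).
It fails at once if the gripper touches the block (contact force between the fingers and block above 0.5 N).
It fails at once if a bystander is disturbed (distance of any of tin, tape, cup, vase, burin, brayer, phone from where it was at the start of the episode above 0.02 m).
It also fails if it takes over 72 s, if anything falls off the work surface, if the arm or the gripper's body presses on something with over 40 N, if the wrist force passes 120 N, or if a joint passes its speed limit or range.

## Robot

A 7-joint arm with a two-finger parallel gripper is mounted at the origin on the work surface. World frame = base frame: x ahead of the robot, y to its left, z up, the work surface at z = 0. Lengths are in m, angles in rad, forces in N, time in s.
With the tool pointing down it reaches from about 0.4 to 0.85 m from the base axis. Payload 4.5 kg.
Tool frame: the origin (TCP) lies at the very end of the fingers, on their centre line; the grasp point (between the pads) lies 19 mm behind it (r.grip_point_offset is the distance from the TCP to the grasp point, in m); z points along the fingers, y is the line along which they close (so a half turn about z gives the same grasp; the last joint's range is limited). The gripper opens to 88 mm and grips with 3 to 60 N. Pads are 18 mm wide; open, the fingers measure 123 mm over their backs; the gripper's body (75 mm by 187 mm) begins 45 mm behind the grasp point.
Start: joints at [-1.093, 0.689, -0.195, 1.565, 0.157, 0.902, -0.215], TCP at [0.268, 0.564, 0.239] pointing down, gripper open.
Joint ranges: [-3.01, 3.01], [-0.46, 2.08], [-1.47, 1.51], [0.13, 2.56], [-1, 4.14], [0.04, 2.09], [-2.66, 2.66]. Speed limits (rad/s): [2.57, 2.57, 3.14, 3.14, 3.14, 3.14, 3.14].

## Interface

Orientations are given as a unit quaternion [x, y, z, w].
In Python, from plant import r gives the robot as it stands.
- The arm moves only by the tool carry_out, never from a script. Its argument "rows" is a list of rows, each a list of 3 entries, a list of its own where there are three numbers: the shift along the tool's x, y, z in cm, then the turn, a rotation vector about the tool's x, y, z in degrees, then the closure, from 0 (fully open) to 1 (shut). A call has 1 to 12 rows; each row is the pose to reach, as a shift and turn from the pose commanded when the call began, along the tool's axes at that moment; what a row does not reach only later rows make up. A row lasts 1/10 s, in which the tool goes at most 50 mm and 8.59 degrees, less where a joint would pass 70% of its speed; a pose out of reach is approached as far as the arm can. A call with a gripper value outside its range is refused whole. The fingers move at their own pace and stop on an object; "newtons" is the grip in N (left out, the last holds). Time passes only in rows, so rows that repeat a pose let the fingers close. It gives the time, the measured TCP pose, the force, the opening and the grip force at its end, in the units of the state.
- r.get_state(): the state, without advancing time (a new reading comes with each control period).
- r.snapshot(name): name is "scene" or "top" or "wrist"; returns a dict with "image" (420x560x3 uint8, red, green, blue), "fx", "fy", "cx", "cy" (pixels), "pose" (4x4, takes a point from camera to world coordinates). Camera axes: x right, y up, looking along -z (the intrinsics and any distortion apply to the point x, -y, -z); pixel columns grow to the right and rows downward; lengths in m; the calibration is good to about 2 mm. A picture is of the moment at which its call begins. There is no depth.
- r.finish_job(): hands the job in; it is judged then, once.
The state is a dict: "clock": time; "q": joint angles; "qd": joint speeds; "joint_torque": joint torques, N m; "tool_pos": TCP position; "eef_rot": TCP orientation; "contact_force": force on the tool from outside, world axes, zero at the start; "moment": the same for the moment, N m; "opening": opening from 0.0 (shut) to 1.0 (fully open); "finger_force": force on a finger pad.
Only numpy, scipy, OpenCV 4.12 (cv2) and the standard library are available. Lean on these libraries where they do the work, as an engineer would, in place of code of your own. Each camera call takes 0.05 s, during which the arm holds its last target. There are 200 camera calls.

## Working session

There is one attempt and no reset: what is moved stays moved. The work goes in short steps, Python scripts to look and compute and a tool call to move; the robot and the scene stay as the last step left them, time stands still between calls to the robot, and variables do not carry over. Pictures are saved under pics/ and viewed, at most 10 in all, crops included, and the job is handed in when it is done.

Besides the shell and the picture viewer there is one more tool, called after "Request:" by a JSON object that holds its "api" and its "payload". carry_out: Moves the arm, as the interface text tells. Its arguments: {"type":"object","properties":{"rows":{"type":"array"},"newtons":{"type":"number"}},"required":["rows"]}

```bash
mkdir -p pics && ls
python3 - <<'E'
from plant import r
import cv2
for n in ("top","scene"):
    s=r.snapshot(n); cv2.imwrite(f"pics/{n}0.png",s["image"][:,:,::-1]); 
    print(n,s["fx"],s["fy"],s["cx"],s["cy"],s["pose"].round(4).tolist() if hasattr(s["pose"],'round') else s["pose"], [k for k in s])
print(r.get_state())
E
```

```text
pics
top 524.3954779077028 524.3954779077028 274.68052526730975 221.1106096416083 [[-0.0071, 0.9909, -0.1341, 0.3459], [-0.9997, -0.01, -0.0211, 0.0021], [-0.0223, 0.134, 0.9907, 1.3081], [0.0, 0.0, 0.0, 1.0]] ['image', 'fx', 'fy', 'cx', 'cy', 'pose']
scene 442.2778221906714 442.2778221906714 284.78982201353483 205.27093054214964 [[-0.3335, -0.7195, 0.6091, 1.2055], [0.9426, -0.2667, 0.2011, 0.2521], [0.0178, 0.6412, 0.7672, 0.8971], [0.0, 0.0, 0.0, 1.0]] ['image', 'fx', 'fy', 'cx', 'cy', 'pose']
{'clock': 0.1, 'q': array([-1.09320355,  0.68988874, -0.1945213 ,  1.56625078,  0.15731892,
        0.90251257, -0.21512105]), 'qd': array([-0.00035807, -0.00223779,  0.00048592, -0.00169321,  0.00123857,
       -0.00092452,  0.00034788]), 'joint_torque': array([-2.24780706e-03, -5.28501892e+01, -1.27126973e+00, -1.53836435e+01,
       -5.25376713e-02,  2.02083167e-03,  4.24337225e-05]), 'tool_pos': array([0.26815145, 0.5639134 , 0.23799451]), 'eef_rot': array([ 2.20046050e-01,  9.75489130e-01, -8.25232829e-04, -1.14839362e-04]), 'contact_force': array([-0.96059922, -0.94807521,  0.2809454 ]), 'moment': array([-0.03871107,  0.00538849,  0.03609701]), 'finger_force': 0.0, 'opening': 1.002321756674871}
```

View pics/top0.png

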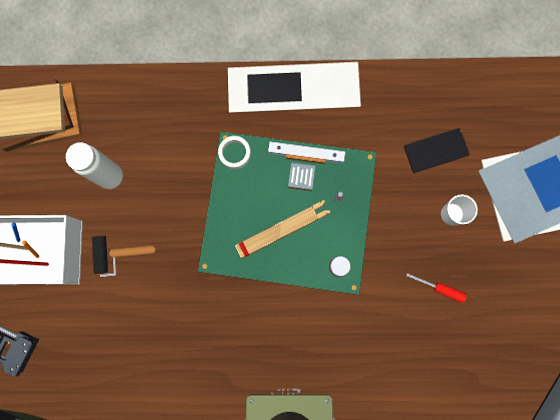

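View pics/scene0.png

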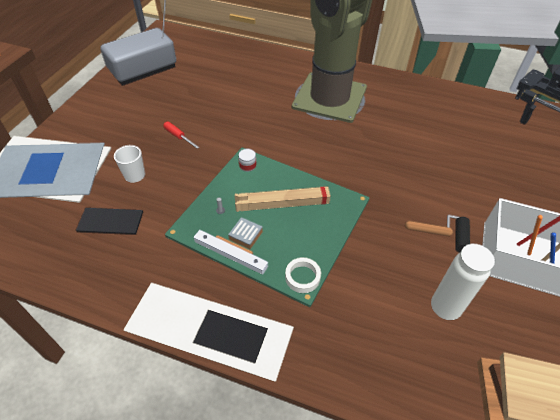

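The top view shows the board with corners near (220,133), (375,152), (358,293) and (199,271). The post is at (340,195). The bar runs from its red end at (240,249) to its fork at (325,208). The block is at (302,177), the fence is above it and the tin is at (340,266). Next I'll measure these.

```bash
cat > h.py <<'E'
import numpy as np, cv2
from plant import r
def ray(s,u,v,z):
    P=np.array(s["pose"]); d=P[:3,:3]@np.array([(u-s["cx"])/s["fx"],-(v-s["cy"])/s["fy"],-1])
    return (P[:3,3]+d*(z-P[2,3])/d[2])[:2]
def board(s):
    m=cv2.inRange(cv2.cvtColor(s["image"],cv2.COLOR_RGB2HSV),(65,80,30),(95,255,200))
    c=max(cv2.findContours(m,cv2.RETR_EXTERNAL,cv2.CHAIN_APPROX_NONE)[0],key=cv2.contourArea)
    w=np.array([ray(s,*p[0],.015) for p in cv2.convexHull(c)],np.float32)
    (cx,cy),sz,_=R=cv2.minAreaRect(w); b=cv2.boxPoints(R)
    e=[b[1]-b[0],b[2]-b[1]]; l=max(e,key=np.linalg.norm); l=l*np.sign(l[1])
    return np.array([cx,cy]),sz,np.arctan2(-l[0],l[1])   # centre, yaw
def toW(c,t,x,y): return c+np.array([np.cos(t)*x-np.sin(t)*y,np.sin(t)*x+np.cos(t)*y])
E
python3 - <<'E'
from h import *
s=r.snapshot("top"); c,sz,t=board(s); print("board",c,sz,t)
post=toW(c,t,.051,-.12); print("post",post, "pix post top", ray(s,340,193,.06))
hsv=cv2.cvtColor(s["image"],cv2.COLOR_RGB2HSV)
roi=np.zeros(hsv.shape[:2],np.uint8); cv2.fillPoly(roi,[np.array([[215,205],[345,190],[340,225],[240,270],[215,265]])],255)
m=cv2.inRange(hsv,(5,40,150),(28,190,255))&roi; rd=cv2.inRange(hsv,(0,150,90),(6,255,255))|cv2.inRange(hsv,(172,150,90),(180,255,255)); rd&=roi
a=m|rd
pts=np.array([ray(s,u,v,.045) for v,u in zip(*np.nonzero(a))],np.float32)
R=cv2.minAreaRect(pts);print("bar",R, cv2.boxPoints(R).tolist())
print("red",np.mean([ray(s,u,v,.045) for v,u in zip(*np.nonzero(rd))],0))
b=cv2.inRange(hsv,(0,0,90),(180,60,255)); b[:, :285]=0;b[:,320:]=0;b[:163]=0;b[192:]=0
R=cv2.minAreaRect(np.array([ray(s,u,v,.022+.015) for v,u in zip(*np.nonzero(b))],np.float32));print("block",R)
big=cv2.resize(s["image"][120:300,190:385],None,fx=4,fy=4,interpolation=cv2.INTER_CUBIC)[:600,:780]
ov=s["image"].copy(); ov[a>0]=(0,0,255); ov[b>0]=(255,0,255)
cv2.imwrite("pics/ov.png",cv2.resize(ov[140:290,190:385],None,fx=4,fy=4,interpolation=cv2.INTER_NEAREST)[:,:,::-1])
E
```

```text
board [ 0.5465498  -0.00301358] (0.3981405198574066, 0.3580663502216339) -0.14850058
post [ 0.57923385 -0.12923859] pix post top [ 0.58178199 -0.12948101]
bar ((0.49870234727859497, 0.010401226580142975), (0.03634673357009888, 0.24300263822078705), 26.704090118408203) [[0.42786675691604614, 0.11077633500099182], [0.5370679497718811, -0.10630747675895691], [0.5695379376411438, -0.08997388184070587], [0.46033674478530884, 0.12710992991924286]]
red [0.45038302 0.10487884]
block ((0.6306169033050537, -0.03712228685617447), (0.060055993497371674, 0.06139780208468437), 82.06196594238281)
```

View pics/ov.png

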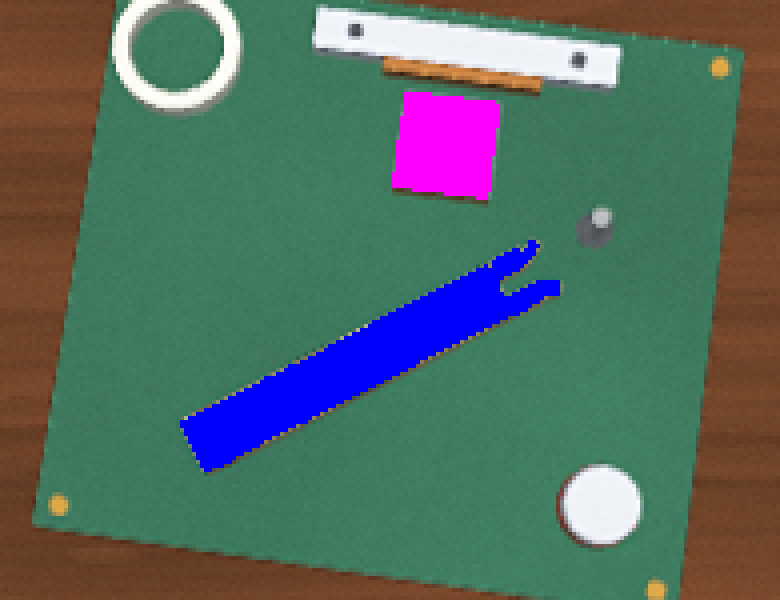

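The masks fit well. Bar x axis is u = (-0.449, 0.893), 35° askew. The grip point is at about (0.4605, 0.0863). The fork is 66 mm short of the post along the bar and about 9 mm off to the side. I'll move above the grip point first.

Request:
{"api": "carry_out", "payload": {"rows": [[[-3,-2.8,0.5],[0,0,3],0],[[-6.5,-6,1.5],[0,0,6.5],0],[[-10,-9.3,2.5],[0,0,10],0],[[-13.5,-12.5,4],[0,0,13.5],0],[[-17,-15.7,5],[0,0,17],0],[[-20.5,-19,6.5],[0,0,20.5],0],[[-24,-22.2,8],[0,0,24],0],[[-27.5,-25.5,9.5],[0,0,28],0],[[-31,-28.7,11],[0,0,32],0],[[-34.5,-32,12],[0,0,35],0],[[-37,-34.2,13],[0,0,37],0],[[-37.9,-34.9,13],[0,0,37.9],0]]}}

```text
clock: 1.35
tool_pos: [0.4612, 0.082, 0.1076]
eef_rot: [0.528, 0.849, -0.002, 0.0]
contact_force: [0.1, -0.0, -0.5]
opening: 1.0
finger_force: 0.0
```

Request:
{"api": "carry_out", "payload": {"rows": [[[0,0,0],[0,0,0],0],[[0,0,0],[0,0,0],0],[[0,0,0],[0,0,0],0]]}}

```text
clock: 1.65
tool_pos: [0.4604, 0.089, 0.1091]
eef_rot: [0.523, 0.852, 0.001, -0.0]
contact_force: [0.9, -0.2, -0.0]
opening: 1.0
finger_force: 0.0
```

Run:
```python
from h import *
from scipy.spatial.transform import Rotation as Ro
st=r.get_state();M=Ro.from_quat(st["eef_rot"]).as_matrix()
print(st["tool_pos"],M.round(3).tolist(),st["contact_force"],st["opening"])
s=r.snapshot("wrist"); cv2.imwrite("pics/w1.png",s["image"][:,:,::-1])
d=np.array([.4605,.0863,.019])-st["tool_pos"]; print("shift cm",M.T@d*100)
```

```text
[0.46041128 0.08898275 0.10911062] [[-0.452, 0.892, 0.0], [0.892, 0.452, 0.002], [0.001, 0.001, -1.0]] [ 0.87928188 -0.2257883  -0.00806569] 1.000083101236081
shift cm [-0.25521726 -0.12332494  9.01060168]
```

View pics/w1.png

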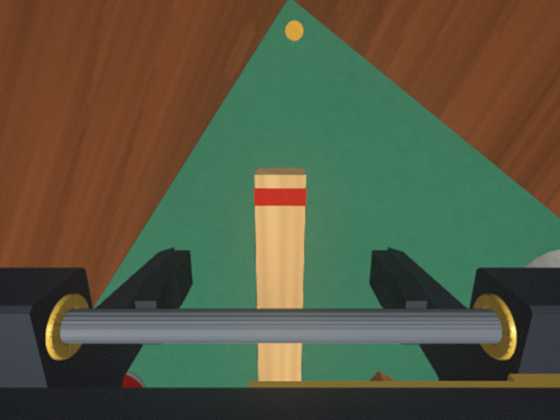

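The wrist view shows the bar at columns 255–305, centred between the fingers (191 and 371) and aligned with them. I'll go straight down and close.

Request:
{"api": "carry_out", "payload": {"rows": [[[0,0,2],[0,0,0],0],[[0,0,4],[0,0,0],0],[[0,0,6],[0,0,0],0],[[0,0,7.5],[0,0,0],0],[[0,0,8.3],[0,0,0],0],[[0,0,8.8],[0,0,0],0],[[0,0,8.8],[0,0,0],0],[[0,0,8.8],[0,0,0],0]]}}

```text
clock: 2.5
tool_pos: [0.461, 0.0869, 0.0212]
eef_rot: [0.525, 0.851, 0.0, 0.0]
contact_force: [0.3, 0.4, -0.2]
opening: 0.999
finger_force: 0.0
```

Request:
{"api": "carry_out", "payload": {"rows": [[[0,0,0],[0,0,0],0.5],[[0,0,0],[0,0,0],0.7],[[0,0,0],[0,0,0],0.8],[[0,0,0],[0,0,0],0.9],[[0,0,0],[0,0,0],1],[[0,0,0],[0,0,0],1],[[0,0,0],[0,0,0],1],[[0,0,0],[0,0,0],1],[[0,0,0],[0,0,0],1]], "newtons": 35}}

```text
clock: 3.4
tool_pos: [0.4608, 0.0866, 0.0207]
eef_rot: [0.525, 0.851, 0.0, 0.0]
contact_force: [1.0, 0.7, 0.2]
opening: 0.383
finger_force: 35.0
```

```bash
cat > m.py <<'E'
from h import *
from scipy.spatial.transform import Rotation as Ro
st=r.get_state();M=Ro.from_quat(st["eef_rot"]).as_matrix()
yaw=np.degrees(np.arctan2(M[1,0],M[0,0]))
print("tcp",st["tool_pos"].round(4),"yaw",yaw.round(2),"F tool",(M.T@st["contact_force"]).round(2),"mz",st["moment"].round(2),"open",round(st["opening"],3),st["finger_force"],st["clock"])
def bar(s):
    hsv=cv2.cvtColor(s["image"],cv2.COLOR_RGB2HSV); a=cv2.inRange(hsv,(5,40,150),(28,190,255))
    a[:163]=0;a[275:]=0;a[:,:215]=0;a[:,352:]=0
    c=max(cv2.findContours(a,cv2.RETR_EXTERNAL,cv2.CHAIN_APPROX_NONE)[0],key=cv2.contourArea)
    return np.array([ray(s,*p[0],.045) for p in c],np.float32),a
E
python3 m.py
```

```text
tcp [0.4608 0.0866 0.0207] yaw 116.68 F tool [ 0.2   1.22 -0.2 ] mz [-0.08  0.02  0.02] open 0.383 34.99989696778357 3.4
```

Request:
{"api": "carry_out", "payload": {"rows": [[[0,0.2,0],[0,0,0],1],[[0,0.5,0],[0,0,0],1],[[-0.3,0.9,0],[0,0,0],1],[[-0.8,0.9,0],[0,0,0],1],[[-1.3,0.9,0],[0,0,0],1],[[-1.8,0.9,0],[0,0,0],1],[[-2.3,0.9,0],[0,0,0],1],[[-2.8,0.9,0],[0,0,0],1],[[-3.3,0.9,0],[0,0,0],1],[[-3.6,0.9,0],[0,0,0],1],[[-3.6,0.9,0],[0,0,0],1],[[-3.6,0.9,0],[0,0,0],1]]}}

```text
clock: 4.6
tool_pos: [0.4853, 0.0577, 0.0207]
eef_rot: [0.525, 0.851, -0.0, 0.0]
contact_force: [0.3, -1.1, 0.1]
opening: 0.384
finger_force: 35.0
```

```bash
cat > look.py <<'E'
import sys; from m import *
s=r.snapshot("top"); im=s["image"][140:290,190:385]
cv2.imwrite(f"pics/{sys.argv[1]}.png",cv2.resize(im,None,fx=4,fy=4,interpolation=cv2.INTER_CUBIC)[:,:,::-1])
E
python3 look.py t2
```

```text
tcp [0.4853 0.0577 0.0207] yaw 116.61 F tool [-1.11 -0.2  -0.12] mz [-0.22 -0.01  0.03] open 0.384 34.998497273772955 4.6
```

View pics/t2.png

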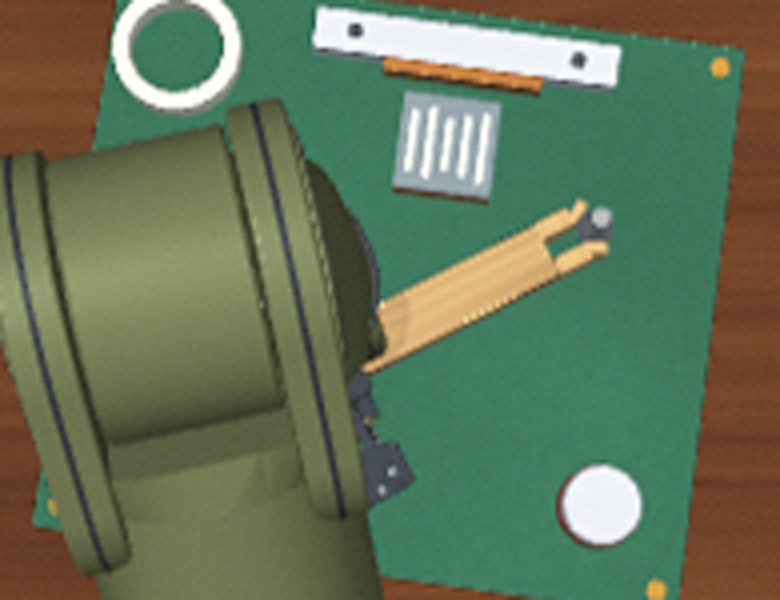

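The top view shows the fork tips at crop (580,203) and (605,248) straddling the post, whose top is at (600,217). The bar's midline looks a few mm low (toward -n), so I'll fit it numerically.

Run:
```python
from m import *
s=r.snapshot("top")
f=lambda x,y,z: ray(s,190+(x-1.5)/4,140+(y-1.5)/4,z)
p=f(600,217,.06); c,_,t=board(s)
post=.5*(p+np.array([.5793,-.1293])); print("post",p,post)
w,a=bar(s)
u=M[:2,0]/np.linalg.norm(M[:2,0]); n=M[:2,1]/np.linalg.norm(M[:2,1])
d=w-post; x=d@u; y=d@n
k=(x>.06)&(x<.115); up=y[k&(y>np.median(y))]; lo=y[k&(y<np.median(y))]
for g in (up,lo): print(len(g))
kk=lambda sg:np.polyfit(x[k&(sg*(y-np.median(y[k]))>0.008)],y[k&(sg*(y-np.median(y[k]))>0.008)],1)
print("edges slope,off",kk(1),kk(-1)); print("lips min x",x.min())
tcp=st["tool_pos"][:2]-post; print("tcp in post frame (u,n)",tcp@u,tcp@n)
for q in [(541,240),(555,268),(580,203),(605,248)]: e=f(*q,.045)-post; print(e@u,e@n)
```

```text
tcp [0.4852 0.0578 0.0207] yaw 116.63 F tool [-1.95 -0.37 -0.62] mz [-0.24 -0.05 -0.03] open 0.386 34.998681619763374 4.65
post [ 0.57964691 -0.12852773] [ 0.57947346 -0.12891387]
20
20
edges slope,off [0.00940204 0.01502266] [-0.01677454 -0.01567293]
lips min x 0.002914328144973873
tcp in post frame (u,n) 0.20919536977910047 -0.0005618631857966191
0.03619485062838647 0.005993452009363549
0.03669131763657702 -0.013204960551331517
0.004361221856759894 0.015399924033236647
0.0039096726066202145 -0.016204012248510063
```

The bar is centred on the post to within about 1 mm, with 29–30 mm left to travel. I'll advance 24 mm, then feel for contact.

Request:
{"api": "carry_out", "payload": {"rows": [[[-0.4,0,0],[0,0,0],1],[[-0.8,0,0],[0,0,0],1],[[-1.2,0,0],[0,0,0],1],[[-1.6,0,0],[0,0,0],1],[[-2.0,0,0],[0,0,0],1],[[-2.3,0,0],[0,0,0],1],[[-2.5,0,0],[0,0,0],1],[[-2.6,0,0],[0,0,0],1],[[-2.6,0,0],[0,0,0],1]]}}

```text
clock: 5.6
tool_pos: [0.4968, 0.0349, 0.0207]
eef_rot: [0.525, 0.851, -0.0, 0.0]
contact_force: [-1.2, 0.0, 0.4]
opening: 0.384
finger_force: 35.0
```

```bash
python3 m.py
```

```text
tcp [0.4968 0.0349 0.0207] yaw 116.65 F tool [ 0.56 -1.06 -0.39] mz [ 0.07  0.14 -0.03] open 0.384 34.99881989322603 5.6
```

Request:
{"api": "carry_out", "payload": {"rows": [[[-0.1,0,0],[0,0,0],1],[[-0.2,0,0],[0,0,0],1],[[-0.2,0,0],[0,0,0],1]]}}

```text
clock: 5.9
tool_pos: [0.4976, 0.0334, 0.0207]
eef_rot: [0.525, 0.851, 0.0, 0.0]
contact_force: [-0.7, 1.0, 1.0]
opening: 0.381
finger_force: 35.0
```

Request:
{"api": "carry_out", "payload": {"rows": [[[-0.1,0,0],[0,0,0],1],[[-0.15,0,0],[0,0,0],1],[[-0.15,0,0],[0,0,0],1]]}}

```text
clock: 6.2
tool_pos: [0.4983, 0.032, 0.0207]
eef_rot: [0.525, 0.851, 0.0, 0.0]
contact_force: [-0.8, 0.4, 0.7]
opening: 0.38
finger_force: 35.0
```

```bash
python3 m.py
```

```text
tcp [0.4983 0.032  0.0207] yaw 116.67 F tool [ 0.69 -0.52 -0.71] mz [ 0.17  0.2  -0.  ] open 0.38 34.99906003475189 6.2
```

Request:
{"api": "carry_out", "payload": {"rows": [[[-0.1,0,0],[0,0,0],1],[[-0.1,0,0],[0,0,0],1]]}}

```text
clock: 6.4
tool_pos: [0.4988, 0.031, 0.0207]
eef_rot: [0.525, 0.851, 0.0, 0.0]
contact_force: [-1.1, 1.7, -0.4]
opening: 0.382
finger_force: 35.0
```

Request:
{"api": "carry_out", "payload": {"rows": [[[-0.1,0,0],[0,0,0],1],[[-0.1,0,0],[0,0,0],1]]}}

```text
clock: 6.6
tool_pos: [0.4989, 0.0308, 0.0207]
eef_rot: [0.525, 0.851, 0.0, -0.0]
contact_force: [-1.3, 3.5, 2.3]
opening: 0.383
finger_force: 35.0
```

Request:
{"api": "carry_out", "payload": {"rows": [[[-0.1,0,0],[0,0,0],1],[[-0.1,0,0],[0,0,0],1]]}}

```text
clock: 6.8
tool_pos: [0.4989, 0.0308, 0.0207]
eef_rot: [0.524, 0.851, 0.0, -0.001]
contact_force: [-3.1, 4.9, 2.3]
opening: 0.38
finger_force: 35.0
```

Request:
{"api": "carry_out", "payload": {"rows": [[[-0.1,0,0],[0,0,0],1],[[-0.15,0,0],[0,0,0],1],[[-0.15,0,0],[0,0,0],1],[[-0.15,0,0],[0,0,0],1]]}}

```text
clock: 7.2
tool_pos: [0.4989, 0.0308, 0.0207]
eef_rot: [0.524, 0.852, 0.001, -0.002]
contact_force: [-4.5, 8.0, 3.9]
opening: 0.383
finger_force: 35.0
```

```bash
python3 m.py
```

```text
tcp [0.4989 0.0308 0.0207] yaw 116.81 F tool [ 9.22 -0.37 -3.86] mz [ 1.54  0.8  -0.16] open 0.383 35.00417506322265 7.2
```

The fork is seated with 9 N on the post; compliance is about 2.3 N/mm. Next I'll swing about the post at commanded radius R ≈ 17.6 cm, so x = -R(1-cos θ) and y = R·sin θ.

Request:
{"api": "carry_out", "payload": {"rows": [[[0,0.3,0],[0,0,1],1],[[-0.01,0.61,0],[0,0,2],1],[[-0.02,0.92,0],[0,0,3],1],[[-0.04,1.23,0],[0,0,4],1],[[-0.07,1.53,0],[0,0,5],1],[[-0.1,1.84,0],[0,0,6],1],[[-0.13,2.14,0],[0,0,7],1],[[-0.17,2.45,0],[0,0,8],1],[[-0.17,2.45,0],[0,0,8],1]]}}

```text
clock: 8.1
tool_pos: [0.5213, 0.0403, 0.0207]
eef_rot: [0.582, 0.813, 0.0, -0.002]
contact_force: [-4.1, 7.5, 4.7]
opening: 0.379
finger_force: 35.0
```

```bash
python3 m.py
```

```text
tcp [0.5213 0.0403 0.0207] yaw 108.79 F tool [ 8.43 -1.49 -4.67] mz [ 1.46  0.9  -0.19] open 0.379 35.00692030414939 8.1
```

Request:
{"api": "carry_out", "payload": {"rows": [[[0,0.3,0],[0,0,1],1],[[-0.01,0.61,0],[0,0,2],1],[[-0.02,0.92,0],[0,0,3],1],[[-0.04,1.23,0],[0,0,4],1],[[-0.07,1.53,0],[0,0,5],1],[[-0.1,1.84,0],[0,0,6],1],[[-0.13,2.14,0],[0,0,7],1],[[-0.17,2.45,0],[0,0,8],1],[[-0.22,2.75,0],[0,0,9],1],[[-0.27,3.06,0],[0,0,10],1],[[-0.32,3.36,0],[0,0,11],1],[[-0.38,3.66,0],[0,0,12],1]]}}

```text
clock: 9.3
tool_pos: [0.5574, 0.0487, 0.0207]
eef_rot: [0.664, 0.748, 0.0, -0.002]
contact_force: [-3.9, 7.4, 4.1]
opening: 0.38
finger_force: 35.0
```

```bash
python3 m.py
```

```text
tcp [0.5574 0.0487 0.0207] yaw 96.77 F tool [ 7.8  -3.02 -4.02] mz [ 1.35  0.73 -0.01] open 0.38 34.99901594594121 9.3
```

Request:
{"api": "carry_out", "payload": {"rows": [[[-0.05,0,0],[0,0,0],1],[[-0.05,0,0],[0,0,0],1],[[-0.05,0,0],[0,0,0],1],[[-0.05,0,0],[0,0,0],1]]}}

```text
clock: 9.7
tool_pos: [0.5582, 0.0488, 0.0207]
eef_rot: [0.664, 0.748, 0.001, -0.002]
contact_force: [-2.4, 8.7, 2.0]
opening: 0.383
finger_force: 35.0
```

```bash
python3 look.py t3
```

```text
tcp [0.5582 0.0488 0.0207] yaw 96.75 F tool [ 8.96 -1.34 -1.99] mz [ 1.5   0.53 -0.38] open 0.383 35.027125580236316 9.7
```

View pics/t3.png

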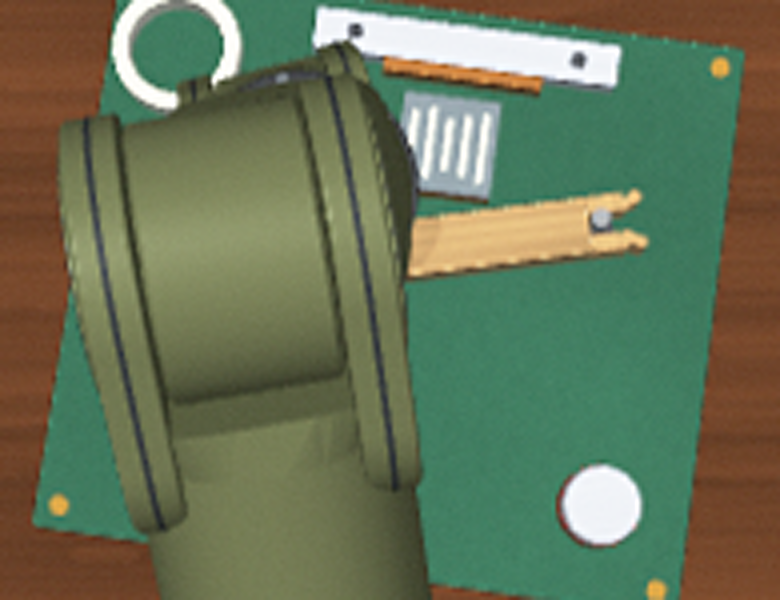

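The fork is fully on the post (slot bottom at crop column 587, post at (600,217)), and the bar is still clear of the block. Continuing the swing.

Request:
{"api": "carry_out", "payload": {"rows": [[[0,0.3,0],[0,0,1],1],[[-0.01,0.61,0],[0,0,2],1],[[-0.02,0.92,0],[0,0,3],1],[[-0.04,1.23,0],[0,0,4],1],[[-0.07,1.53,0],[0,0,5],1],[[-0.1,1.84,0],[0,0,6],1],[[-0.13,2.14,0],[0,0,7],1],[[-0.17,2.45,0],[0,0,8],1],[[-0.22,2.75,0],[0,0,9],1],[[-0.22,2.75,0],[0,0,9],1]]}}

```text
clock: 10.75
tool_pos: [0.5865, 0.05, 0.0208]
eef_rot: [0.721, 0.693, 0.002, -0.002]
contact_force: [-1.6, 8.6, 2.0]
opening: 0.386
finger_force: 35.0
```

```bash
python3 m.py
```

```text
tcp [0.5865 0.05   0.0208] yaw 87.72 F tool [ 8.5  -1.99 -1.97] mz [ 1.52  0.35 -0.36] open 0.386 35.03341167233884 10.75
```

Request:
{"api": "carry_out", "payload": {"rows": [[[0,0.15,0],[0,0,0.5],1],[[0,0.31,0],[0,0,1],1],[[-0.01,0.46,0],[0,0,1.5],1],[[-0.01,0.61,0],[0,0,2],1],[[-0.02,0.77,0],[0,0,2.5],1],[[-0.02,0.92,0],[0,0,3],1],[[-0.02,0.92,0],[0,0,3],1]]}}

```text
clock: 11.45
tool_pos: [0.5953, 0.0494, 0.0207]
eef_rot: [0.739, 0.674, 0.001, -0.002]
contact_force: [-1.3, 7.6, 2.4]
opening: 0.383
finger_force: 35.0
```

Request:
{"api": "carry_out", "payload": {"rows": [[[0,0.1,0],[0,0,0.3],1],[[0,0.2,0],[0,0,0.65],1],[[-0.01,0.31,0],[0,0,1],1],[[-0.01,0.31,0],[0,0,1],1]]}}

```text
clock: 11.85
tool_pos: [0.5984, 0.0491, 0.0208]
eef_rot: [0.745, 0.668, 0.001, -0.002]
contact_force: [-2.2, 7.7, 2.0]
opening: 0.384
finger_force: 35.0
```

```bash
python3 m.py
```

```text
tcp [0.5984 0.0491 0.0208] yaw 83.77 F tool [ 7.43 -3.02 -1.92] mz [ 1.49  0.44 -0.25] open 0.384 35.00846880488098 11.85
```

Request:
{"api": "carry_out", "payload": {"rows": [[[0,0.1,0],[0,0,0.3],1],[[0,0.15,0],[0,0,0.5],1],[[0,0.15,0],[0,0,0.5],1]]}}

```text
clock: 12.15
tool_pos: [0.5997, 0.049, 0.0208]
eef_rot: [0.747, 0.664, 0.001, -0.002]
contact_force: [-2.4, 7.8, 2.9]
opening: 0.379
finger_force: 35.0
```

Request:
{"api": "carry_out", "payload": {"rows": [[[0,0.1,0],[0,0,0.3],1],[[0,0.15,0],[0,0,0.5],1],[[0,0.15,0],[0,0,0.5],1]]}}

```text
clock: 12.45
tool_pos: [0.6013, 0.0488, 0.0208]
eef_rot: [0.75, 0.661, 0.001, -0.002]
contact_force: [-2.6, 8.2, 1.4]
opening: 0.381
finger_force: 35.0
```

Request:
{"api": "carry_out", "payload": {"rows": [[[0,0.1,0],[0,0,0.3],1],[[0,0.15,0],[0,0,0.5],1],[[0,0.15,0],[0,0,0.5],1]]}}

```text
clock: 12.75
tool_pos: [0.6029, 0.0486, 0.0208]
eef_rot: [0.753, 0.658, 0.001, -0.002]
contact_force: [-1.9, 8.5, 2.3]
opening: 0.383
finger_force: 35.0
```

```bash
python3 m.py
```

```text
tcp [0.6029 0.0486 0.0208] yaw 82.28 F tool [ 8.19 -2.99 -2.24] mz [ 1.46  0.42 -0.15] open 0.383 35.003669215366244 12.75
```

Request:
{"api": "carry_out", "payload": {"rows": [[[0,0.1,0],[0,0,0.3],1],[[0,0.15,0],[0,0,0.5],1],[[0,0.15,0],[0,0,0.5],1]]}}

```text
clock: 13.05
tool_pos: [0.6044, 0.0484, 0.0208]
eef_rot: [0.756, 0.655, 0.001, -0.002]
contact_force: [-2.2, 7.7, 2.5]
opening: 0.383
finger_force: 35.0
```

Request:
{"api": "carry_out", "payload": {"rows": [[[0,0.1,0],[0,0,0.3],1],[[0,0.15,0],[0,0,0.5],1],[[0,0.15,0],[0,0,0.5],1]]}}

```text
clock: 13.35
tool_pos: [0.6059, 0.0482, 0.0208]
eef_rot: [0.759, 0.651, 0.001, -0.002]
contact_force: [-1.7, 8.3, 2.3]
opening: 0.382
finger_force: 35.0
```

```bash
python3 m.py
```

```text
tcp [0.6059 0.0482 0.0208] yaw 81.27 F tool [ 7.98 -2.95 -2.24] mz [ 1.42  0.3  -0.15] open 0.382 35.003680530935526 13.35
```

Request:
{"api": "carry_out", "payload": {"rows": [[[0,0.1,0],[0,0,0.3],1],[[0,0.15,0],[0,0,0.5],1],[[0,0.15,0],[0,0,0.5],1]]}}

```text
clock: 13.65
tool_pos: [0.6075, 0.048, 0.0208]
eef_rot: [0.762, 0.648, 0.001, -0.002]
contact_force: [-1.5, 8.1, 1.6]
opening: 0.385
finger_force: 35.0
```

Request:
{"api": "carry_out", "payload": {"rows": [[[0,0.1,0],[0,0,0.3],1],[[0,0.1,0],[0,0,0.3],1],[[0,0.1,0],[0,0,0.3],1]]}}

```text
clock: 13.95
tool_pos: [0.6086, 0.0478, 0.0208]
eef_rot: [0.763, 0.646, 0.002, -0.002]
contact_force: [-1.1, 7.6, 1.6]
opening: 0.381
finger_force: 35.0
```

```bash
python3 look.py t4
```

```text
tcp [0.6086 0.0478 0.0208] yaw 80.46 F tool [ 7.35 -2.31 -1.53] mz [ 1.46  0.29 -0.22] open 0.381 35.008427957072854 13.95
```

View pics/t4.png

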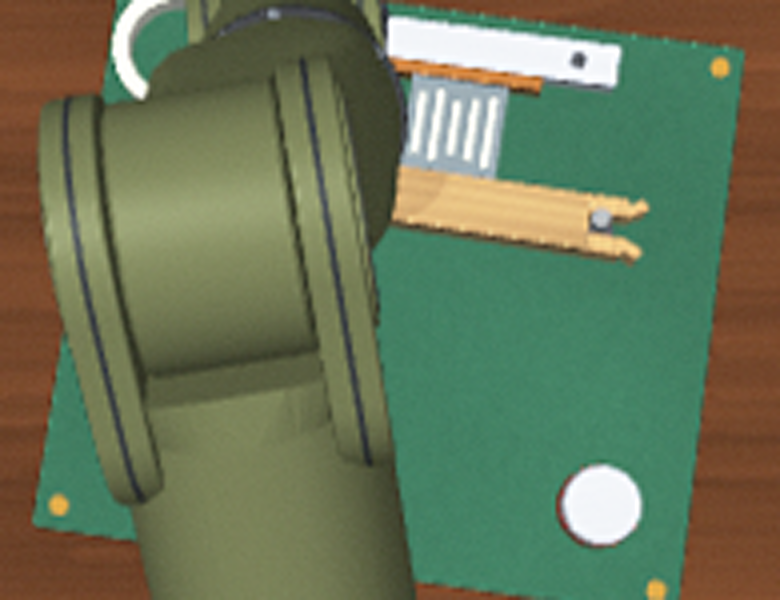

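The block has nearly reached the strip (edges around rows 75–90), the bar is in line and the fork is still on the post. I'll feel forward in finer steps.

Request:
{"api": "carry_out", "payload": {"rows": [[[0,0.1,0],[0,0,0.3],1],[[0,0.1,0],[0,0,0.3],1],[[0,0.1,0],[0,0,0.3],1]]}}

```text
clock: 14.3
tool_pos: [0.6096, 0.0476, 0.0208]
eef_rot: [0.765, 0.644, 0.002, -0.002]
contact_force: [-1.0, 7.8, 1.9]
opening: 0.382
finger_force: 35.0
```

Request:
{"api": "carry_out", "payload": {"rows": [[[0,0.1,0],[0,0,0.3],1],[[0,0.1,0],[0,0,0.3],1],[[0,0.1,0],[0,0,0.3],1]]}}

```text
clock: 14.6
tool_pos: [0.6105, 0.0475, 0.0208]
eef_rot: [0.767, 0.642, 0.001, -0.002]
contact_force: [-2.1, 7.5, 1.6]
opening: 0.379
finger_force: 35.0
```

```bash
python3 m.py
```

```text
tcp [0.6105 0.0475 0.0208] yaw 79.85 F tool [ 7.04 -3.36 -1.55] mz [ 1.44  0.34 -0.21] open 0.379 35.010567577555776 14.6
```

Request:
{"api": "carry_out", "payload": {"rows": [[[0,0.1,0],[0,0,0.2],1],[[0,0.1,0],[0,0,0.2],1],[[0,0.1,0],[0,0,0.2],1]]}}

```text
clock: 14.9
tool_pos: [0.6107, 0.0474, 0.0208]
eef_rot: [0.768, 0.641, 0.001, -0.002]
contact_force: [-3.3, 7.6, 3.5]
opening: 0.378
finger_force: 35.0
```

Request:
{"api": "carry_out", "payload": {"rows": [[[0,0.1,0],[0,0,0.2],1],[[0,0.1,0],[0,0,0.2],1],[[0,0.1,0],[0,0,0.2],1]]}}

```text
clock: 15.2
tool_pos: [0.6108, 0.0474, 0.0208]
eef_rot: [0.769, 0.64, 0.0, -0.003]
contact_force: [-4.2, 9.0, 5.0]
opening: 0.381
finger_force: 35.0
```

```bash
python3 m.py
```

```text
tcp [0.6108 0.0474 0.0208] yaw 79.54 F tool [ 8.15 -5.81 -4.94] mz [1.54 0.83 0.03] open 0.381 35.00544848386198 15.2
```

It has stopped: the block is on the strip and the lateral force has risen from 3 to 5.8 N. One more millimetre for the squeeze, then hold.

Request:
{"api": "carry_out", "payload": {"rows": [[[0,0.05,0],[0,0,0],1],[[0,0.1,0],[0,0,0],1],[[0,0.1,0],[0,0,0],1],[[0,0.1,0],[0,0,0],1],[[0,0.1,0],[0,0,0],1],[[0,0.1,0],[0,0,0],1],[[0,0.1,0],[0,0,0],1]]}}

```text
clock: 15.9
tool_pos: [0.6108, 0.0474, 0.0208]
eef_rot: [0.769, 0.64, -0.0, -0.004]
contact_force: [-6.1, 8.9, 7.2]
opening: 0.382
finger_force: 35.0
```

```bash
python3 m.py
```

```text
tcp [0.6108 0.0474 0.0208] yaw 79.54 F tool [ 7.67 -7.66 -7.15] mz [1.64 1.16 0.  ] open 0.382 35.00984210986644 15.9
```

The squeeze is about 10 N and held for 0.6 s. Now I'll unload the arm's spring deflection, then open.

Request:
{"api": "carry_out", "payload": {"rows": [[[0.05,-0.05,0],[0,0,0],1],[[0.1,-0.1,0],[0,0,0],1],[[0.15,-0.15,0],[0,0,0],1],[[0.2,-0.2,0],[0,0,0],1],[[0.25,-0.25,0],[0,0,0],1],[[0.25,-0.25,0],[0,0,0],1]]}}

```text
clock: 16.5
tool_pos: [0.6108, 0.0474, 0.0208]
eef_rot: [0.769, 0.639, -0.0, -0.001]
contact_force: [-2.4, 5.2, 3.9]
opening: 0.383
finger_force: 35.0
```

```bash
python3 m.py
```

```text
tcp [0.6108 0.0474 0.0208] yaw 79.45 F tool [ 4.69 -3.3  -3.86] mz [1.   0.73 0.18] open 0.383 35.01035766676068 16.5
```

Request:
{"api": "carry_out", "payload": {"rows": [[[0.05,-0.04,0],[0,0,0],1],[[0.1,-0.08,0],[0,0,0],1],[[0.15,-0.12,0],[0,0,0],1],[[0.15,-0.12,0],[0,0,0],1]]}}

```text
clock: 16.9
tool_pos: [0.6108, 0.0474, 0.0207]
eef_rot: [0.77, 0.639, 0.0, 0.0]
contact_force: [-1.7, 2.9, 3.3]
opening: 0.385
finger_force: 35.0
```

Request:
{"api": "carry_out", "payload": {"rows": [[[0,0,0],[0,0,0],0.55],[[0,0,0],[0,0,0],0.5],[[0,0,0],[0,0,0],0.45],[[0,0,0],[0,0,0],0.4],[[0,0,0],[0,0,0],0.4],[[0,0,0],[0,0,0],0.4]]}}

```text
clock: 17.5
tool_pos: [0.6107, 0.0475, 0.0207]
eef_rot: [0.77, 0.639, 0.0, 0.0]
contact_force: [0.3, 1.2, 0.5]
opening: 0.597
finger_force: 0.0
```

```bash
python3 m.py
```

```text
tcp [0.6107 0.0475 0.0207] yaw 79.37 F tool [ 1.25  0.05 -0.46] mz [-0.08  0.07 -0.05] open 0.597 0.0 17.5
```

Released cleanly. I'll go straight up, then swing back out of the camera's view to check.

Request:
{"api": "carry_out", "payload": {"rows": [[[0,0,-0.5],[0,0,0],0.4],[[0,0,-1.5],[0,0,0],0.4],[[0,0,-3],[0,0,0],0.4],[[0,0,-5],[0,0,0],0.4],[[0,0,-7.5],[0,0,0],0.4],[[0,0,-10],[0,0,0],0.4],[[0,0,-12.5],[0,0,0],0.4],[[0,0,-15],[0,0,0],0.4],[[0,0,-17],[0,0,0],0.4],[[0,0,-18],[0,0,0],0.4]]}}

```text
clock: 18.5
tool_pos: [0.6117, 0.0476, 0.204]
eef_rot: [0.77, 0.639, 0.002, 0.001]
contact_force: [0.2, 0.4, 0.3]
opening: 0.6
finger_force: 0.0
```

Request:
{"api": "carry_out", "payload": {"rows": [[[2,-1,0],[0,0,0],0.4],[[5,-2.5,0],[0,0,0],0.4],[[8,-4,0],[0,0,0],0.4],[[11,-5.5,0],[0,0,0],0.4],[[14,-7,0],[0,0,0],0.4],[[17,-8.5,0],[0,0,0],0.4],[[20,-10,0],[0,0,0],0.4],[[23,-11.5,0],[0,0,0],0.4],[[26,-13,0],[0,0,0],0.4],[[28,-14,0],[0,0,0],0.4],[[28,-14,0],[0,0,0],0.4]]}}

```text
clock: 19.6
tool_pos: [0.5221, 0.3535, 0.2007]
eef_rot: [0.767, 0.641, 0.0, -0.002]
contact_force: [-0.8, 0.5, -0.3]
opening: 0.599
finger_force: 0.0
```

```bash
python3 look.py t5
python3 - <<'E'
from m import *
s=r.snapshot("top"); c,_,t=board(s); post=np.array([.5795,-.129])
hsv=cv2.cvtColor(s["image"],cv2.COLOR_RGB2HSV)
ey=np.array([-np.sin(t),np.cos(t)]);ex=np.array([np.cos(t),np.sin(t)])
def rect(mask,z):
    k=max(cv2.findContours(mask,cv2.RETR_EXTERNAL,cv2.CHAIN_APPROX_NONE)[0],key=cv2.contourArea)
    return cv2.minAreaRect(np.array([ray(s,*p[0],z) for p in k],np.float32))
m=cv2.inRange(hsv,(0,40,110),(28,255,255));m[:172]=0;m[:,:200]=0;m[:,356:]=0;m[250:]=0
m=cv2.morphologyEx(m,cv2.MORPH_CLOSE,np.ones((3,3),np.uint8))
b=cv2.inRange(hsv,(0,0,90),(180,60,255)); b[:,:285]=0;b[:,325:]=0;b[:158]=0;b[184:]=0
for n,R in (("bar",rect(m,.045)),("block",rect(b,.037))):
    p=np.array(R[0])-c; print(n,R,"board frame",p@ex,p@ey)
print("board yaw deg",np.degrees(t))
E
```

```text
tcp [0.5221 0.3535 0.2007] yaw 79.77 F tool [ 0.35 -0.87  0.26] mz [-0.06  0.06  0.02] open 0.599 0.0 19.6
tcp [0.5235 0.3502 0.2007] yaw 79.58 F tool [-0.08  0.44  0.02] mz [-0.11  0.03 -0.01] open 0.597 0.0 19.65
bar ((0.5943078994750977, -0.03598304092884064), (0.2425362467765808, 0.03838787227869034), 79.56208038330078) board frame 0.05217944765058946 -0.025546856855952704
block ((0.6431596279144287, -0.04225851595401764), (0.0607382133603096, 0.05979927256703377), 79.2252197265625) board frame 0.10142180343754181 -0.024515731192692236
board yaw deg -8.519692
```

View pics/t5.png

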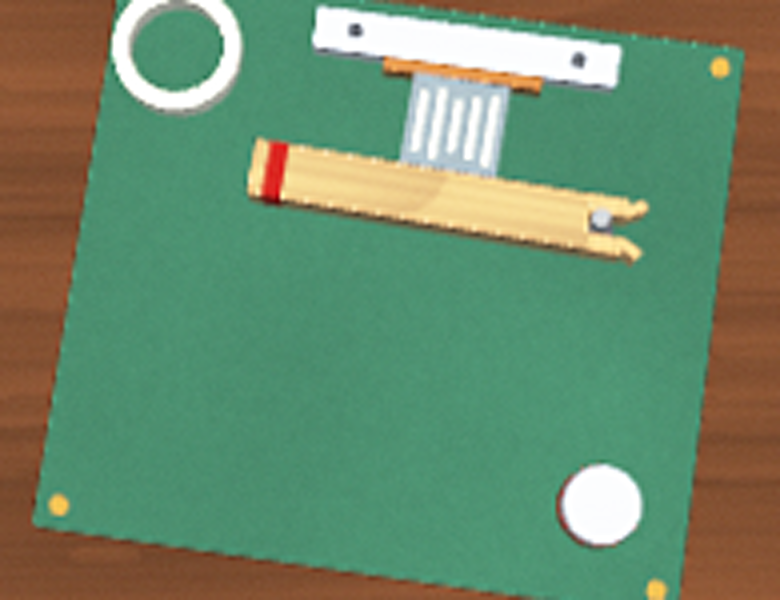

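The fork is on the post at (600,217). The bar is in line to about 0.03 rad and touches the block, which is flat on the strip at board x of about +101 mm. Handing in.

```bash
python3 -c "
from plant import r
print(r.finish_job())"
```

```text
the job is handed in; nothing more can be done
None
```

The job is handed in at about 20 s of the 72 s allowed, with no verdict returned: by the last image the bar is in line to about 0.03 rad with its fork on the post, and the block sits flat on the packing strip after a squeeze I estimate at 10 N from the wrist force.

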